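Slide a lane divider out over the edge of a vending-machine tray

ROBOT

A 6-joint arm with a two-finger parallel gripper is mounted at the origin on the work surface. World frame = base frame: x ahead of the robot, y to its left, z up, the work surface at z = 0. Lengths are in m, angles in rad, forces in N, time in s.
With the tool pointing down it reaches from about 0.4 to 0.925 m from the base axis. Payload 3.4 kg.
Tool frame: the origin (TCP) lies midway between the tips of the shut fingers; the grasp point (between the pads) lies 19 mm behind it; z points along the fingers, y is the direction in which the jaws open and shut (so a half turn about z gives the same grasp; the last joint's range is limited). The gripper opens to 85 mm and grips with 20 to 120 N. Pads are 22 mm wide; open, the fingers measure 114 mm over their backs; the gripper's body (76 mm by 85 mm) begins 54 mm behind the grasp point. The pads swing forward as they close: fully open they stand 13 mm farther back than shut.
Start: joints at [-1.419, 0.307, 1.506, -0, 1.328, -0.073], TCP at [0.129, -0.56, 0.231] pointing down, gripper open.
Joint ranges: [-3.12, 3.12], [-1.05, 2.28], [0.14, 2.33], [-1.42, 4.57], [0.1, 2.73], [-2.68, 2.68]. Speed limits (rad/s): [2.57, 2.57, 3.14, 3.14, 3.14, 3.14].

INTERFACE

Orientations are given as a unit quaternion [w, x, y, z].
In Python, from bench import env gives the robot as it stands. Calls block until the motion is done:
- env.reach(position, orientation): joint-space move of the TCP to a pose.
- env.servo_line(position, v=0.15, frame=None, max_force=None): straight line of the TCP; frame=None keeps the orientation; v is the mean speed in m/s. With max_force (N) it stops when the force on the tool has changed by that much, and returns True; else False.
- env.movej(angles): joint-space move.
- env.gripper_to(opening, grasp_force=None): finger opening in m; grasp_force is the grip in N (None keeps the last); returns when the fingers have stopped.
- env.pause(seconds).
- env.inverse_kinematics(position, orientation): joint angles nearest the present ones, or None.
- env.get_state(): the state.
- env.camera(name): name is "side" or "top" or "wrist"; returns (picture, depth): 420x560x3 uint8, red, green, blue; 420x560 float32, m along the optical axis (not along the pixel's ray), 0 where there is no reading.
- env.camera_info(name): a dict with "intrinsics" (3x3 intrinsics, pixels), "k1" (the pictures are not rectified: a ray, as slopes to the right and down, at radius r is drawn at 1 + k1 r^2 times it, then the intrinsics apply), "eye" and "rotation" of the camera in the world; the wrist camera has in their place "tool_from_camera" (4x4, takes a point from camera to tool coordinates, whose origin is the TCP and whose axes are the flange's). Camera axes: x right, y down, z forward; pixel columns grow to the right and rows downward; lengths in m; the calibration is good to about 2 mm. A picture is of the moment at which its call begins: read the wrist's pose just before it. camera_info takes no time and is no camera call.
A pose or a line that the arm cannot do raises env.Unreachable and nothing moves.
- env.finish_job(): hands the job in, once; it reports no verdict.
The state is a dict: "clock": time; "joint_positions": joint angles; "joint_velocities": joint speeds; "tau": joint torques, N m; "ee_pos": TCP position; "tcp_rot": TCP orientation; "ft_force": force on the tool from outside, world axes, zero at the start; "torque": the same for the moment, N m; "width": finger opening in m.
Only numpy, scipy, OpenCV 4.12 (cv2) and the standard library are available. Lean on these libraries where they do the work, as an engineer would, in place of code of your own. Each camera call takes 0.05 s, during which the arm holds its last target.

TASK

On the raised vending-machine tray lies a flat lane divider; push it across the tray with the fingertips toward the tray's front edge (the one facing away from the robot) until it sticks out 40 mm over that edge, squarely, every point of its straight front edge within a centimetre of that, so that a fitter can take hold of it from below. Only push it: do not pick it up, tip it or let it fall. Leave the cans and the carton standing where they are.

Things in the scene. Friction and masses are not known exactly. Their poses are not given: they have to be found in the camera images.
- tray: white steel tray fixed to the bench (z = 0), 360 mm deep (its x), 480 mm wide (its y), flat top 60 mm up. Origin at the centre of its underside; +x points to the front edge, away from the robot, turned up to 0.55 rad; +y left. On top: a fixed lane of two 50 mm tall dividers with a wire spiral, y = +164 to +236 mm, full depth, and two loose cans and a carton near y = -200 mm.
- tray_edge (a point): middle of the tray's front edge at the height of its top (180 mm ahead of the tray's origin, 60 mm up), same axes as the tray. Beyond it is a free drop of 60 mm to the bench. Front overhang = a point's x in this frame.
- divider: loose flat grey-painted metal plate on the tray, 160 mm long (x), 150 wide (y), 6 thick, 0.15 to 0.31 kg; front corners rounded (20 mm radius), two small black holes near the straight rear edge. Origin: centre of its underside; +x to its front edge. Starts wholly on the tray, front edge 15 to 115 mm short of the tray's edge, skewed up to 0.3 rad. Slides with dry friction, stops when not pushed.
- front_left (a point): left end of the divider's straight front edge, on its upper face: 80 mm ahead and 55 mm left of its origin, 6 mm up
- front_right (a point): right end of the divider's straight front edge, on its upper face: 80 mm ahead and 55 mm right of its origin, 6 mm up
- rear_mid (a point): middle of the divider's straight rear edge (150 mm long, a vertical face 6 mm high), on its upper face: 80 mm behind its origin
- can_a: spray can, 52 mm diameter, 150 mm tall, 0.2 kg, standing loose on the tray at its right (-y) side; origin at the centre of its underside. To be left alone.
- can_b: spray can, 52 mm diameter, 150 mm tall, 0.2 kg, standing loose on the tray at its right (-y) side; origin at the centre of its underside. To be left alone.
- carton: cardboard carton 60 x 45 x 70 mm tall standing loose on the tray at its right (-y) side, nearest the front edge; origin at the centre of its underside. To be left alone.
Not all that is in view belongs to the job. Of the things that look like the divider, the smallest one is meant.

How it is judged:
At the end, for the whole second after the job is handed in: Both ends of the divider's straight front edge stand 30 to 50 mm beyond the tray's front edge; the divider lies flat on the tray's top (within 0.04 rad) and at rest; both cans and the carton are upright and within 15 mm of where they started (x of front_left in the frame of tray_edge between 0.03 and 0.05 m and x of front_right in the frame of tray_edge between 0.03 and 0.05 m and z of divider in the frame of tray between 0.057 and 0.064 m and angle between divider's own z axis and vertical below 0.04 rad and linear speed of divider below 0.01 m/s and angular speed of divider below 0.1 rad/s and distance of each of can_a, can_b, carton from where it was at the start of the episode below 0.015 m and angle between each of can_a, can_b, carton's own z axis and vertical below 0.1 rad); the robot touches nothing.
It fails at once if the divider is lifted: its centre more than 10 mm above the tray's top (z of divider in the frame of tray above 0.07 m).
It fails at once if the divider is tipped by more than 0.15 rad (angle between divider's own z axis and vertical above 0.15 rad).
It fails at once if the first can is moved by more than 15 mm (distance of can_a from where it was at the start of the episode above 0.015 m).
It fails at once if the second can is moved by more than 15 mm (distance of can_b from where it was at the start of the episode above 0.015 m).
It fails at once if the carton is moved by more than 15 mm (distance of carton from where it was at the start of the episode above 0.015 m).
It also fails if it takes over 48 s, if anything falls off the work surface, if the arm or the gripper's body presses on something with over 40 N, if the wrist force passes 120 N, or if a joint passes its speed limit or range.

## Working session

There is one attempt and no reset: what is moved stays moved. The work goes in short steps, each a Python script; the robot and the scene stay as the last script left them, time stands still between calls to the robot, and variables do not carry over. Pictures are saved under pics/ and viewed, and the job is handed in when it is done.

```bash
ls; mkdir -p pics; python3 - <<'E'
from bench import env
import cv2,numpy as np
for n in ("top","side","wrist"):
    s=env.get_state()
    p,d=env.camera(n); cv2.imwrite(f"pics/{n}0.png",p[:,:,::-1]); np.savez(f"pics/{n}0.npz",p=p,d=d,ee=s["ee_pos"],q=s["tcp_rot"])
    i=env.camera_info(n); print(n,i)
s=env.get_state();print(s)
E
```

```text
pics
top {'intrinsics': array([[421.67138702,   0.        , 286.23512483],
       [  0.        , 421.67138702, 211.6215604 ],
       [  0.        ,   0.        ,   1.        ]]), 'k1': -0.06866611964124876, 'eye': array([ 0.32588452, -0.01431805,  1.12618804]), 'rotation': array([ 0.06044993, -0.70167102,  0.70588763, -0.0756719 ])}
side {'intrinsics': array([[466.54947121,   0.        , 274.7047413 ],
       [  0.        , 466.54947121, 207.74184241],
       [  0.        ,   0.        ,   1.        ]]), 'k1': -0.1359530002675905, 'eye': array([0.18602178, 0.64317807, 0.93089462]), 'rotation': array([ 0.07709093, -0.19519911,  0.91698031, -0.33926599])}
wrist {'intrinsics': array([[310.7792243 ,   0.        , 285.18766566],
       [  0.        , 310.7792243 , 204.7265361 ],
       [  0.        ,   0.        ,   1.        ]]), 'k1': -0.03304420711506805, 'tool_from_camera': array([[-3.87001327e-04, -9.57303997e-01, -2.89082874e-01,
         7.47367471e-02],
       [ 9.99999726e-01, -5.52723496e-04,  4.91634766e-04,
        -7.72962547e-04],
       [-6.30426824e-04, -2.89082605e-01,  9.57303949e-01,
        -1.43938813e-01],
       [ 0.00000000e+00,  0.00000000e+00,  0.00000000e+00,
         1.00000000e+00]])}
{'clock': 0.15, 'joint_positions': array([-1.41851460e+00,  3.07434971e-01,  1.50738921e+00,  3.52069549e-05,
        1.32843606e+00, -7.34981518e-02]), 'joint_velocities': array([ 0.00090128, -0.00144139, -0.00555514,  0.00062555,  0.00154967,
        0.00025258]), 'tau': array([ 1.20757809e-04, -4.57973886e+01, -2.52221256e+01, -1.57606451e-04,
        8.58096464e-03, -2.55594927e-06]), 'ee_pos': array([ 0.12862877, -0.5598614 ,  0.23056731]), 'tcp_rot': array([-8.33818357e-04,  9.93634827e-01,  1.12646059e-01, -1.57638562e-05]), 'ft_force': array([0.7398212 , 0.11648564, 0.46829346]), 'torque': array([-0.01497159,  0.0596494 ,  0.01358692]), 'width': 0.08524127678924587}
```

View pics/top0.png

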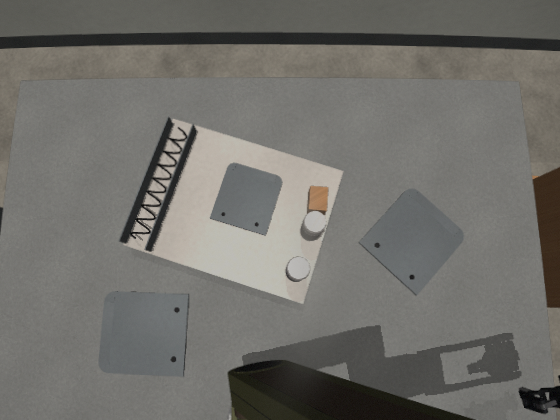

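View pics/side0.png

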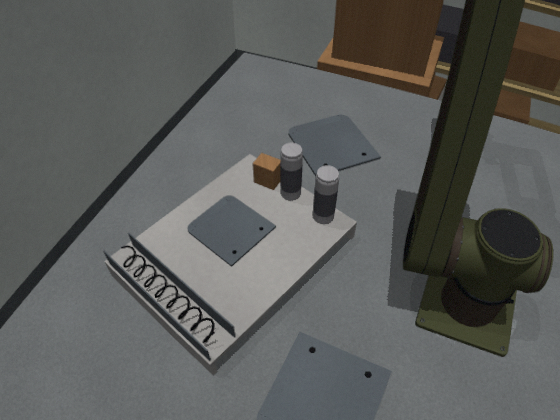

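Plate candidates in the top view: on the tray at (247,198), on the bench at left (145,333), and on the bench at right (412,242). The tray one fits, since it lies on the tray and looks smallest. I'll check its size and a crop next.

```bash
cat > h.py <<'E'
import numpy as np,cv2
from scipy.spatial.transform import Rotation as R
def rot(q): return R.from_quat([q[1],q[2],q[3],q[0]]).as_matrix()
def cam_pose(i,ee=None,q=None):
    if "eye" in i: return np.array(i["eye"]),rot(i["rotation"])
    T=np.array(i["tool_from_camera"]); Rt=rot(q); return Rt@T[:3,3]+ee, Rt@T[:3,:3]
def to_plane(px,i,z,ee=None,q=None):
    e,M=cam_pose(i,ee,q)
    u=cv2.undistortPoints(np.array(px,float).reshape(-1,1,2),i["intrinsics"],np.array([i["k1"],0,0,0.]))[:,0]
    r=np.c_[u,np.ones(len(u))]@M.T
    return e+r*((z-e[2])/r[:,2])[:,None]
def project(P,i,ee=None,q=None):
    e,M=cam_pose(i,ee,q)
    rv=cv2.Rodrigues(M.T)[0]
    return cv2.projectPoints(np.array(P,float).reshape(-1,1,3),rv,-M.T@e,i["intrinsics"],np.array([i["k1"],0,0,0.]))[0][:,0]
E
python3 - <<'E'
from bench import env
from h import *
f=np.load("pics/top0.npz");p=f["p"];d=f["d"];i=env.camera_info("top")
np.set_printoptions(precision=4,suppress=True)
cv2.imwrite("pics/crop0.png",cv2.resize(p[100:310,110:360,::-1],None,fx=3.0,fy=2.8,interpolation=cv2.INTER_CUBIC)[:600,:800])
c={"tray_front_L":(171,118),"tray_front_R":(343,171),"tray_rear_R":(303,303)}
for k,v in c.items(): print(k,to_plane([v],i,.06 if 'front' in k or 1 else 0))
P=to_plane([c["tray_front_L"],c["tray_front_R"],c["tray_rear_R"]],i,.06)
print(np.linalg.norm(np.diff(P,axis=0),axis=1))
hsv=cv2.cvtColor(p,cv2.COLOR_RGB2HSV)
for x,y in [(247,198),(145,333),(412,242),(265,260),(60,200)]: print(p[y,x],hsv[y,x],d[y,x])
E
```

```text
tray_front_L [[0.7929 0.2711 0.06  ]]
tray_front_R [[ 0.6426 -0.1889  0.06  ]]
tray_rear_R [[ 0.3027 -0.078   0.06  ]]
[0.484  0.3575]
[108 111 111] [ 90   7 111] 1.0868104
[107 110 110] [ 90   7 110] 1.0715321
[103 106 107] [ 98  10 107] 1.1310179
[189 189 177] [ 30  16 189] 1.0627456
[121 121 117] [ 30   8 121] 1.1400068
```

View pics/crop0.png

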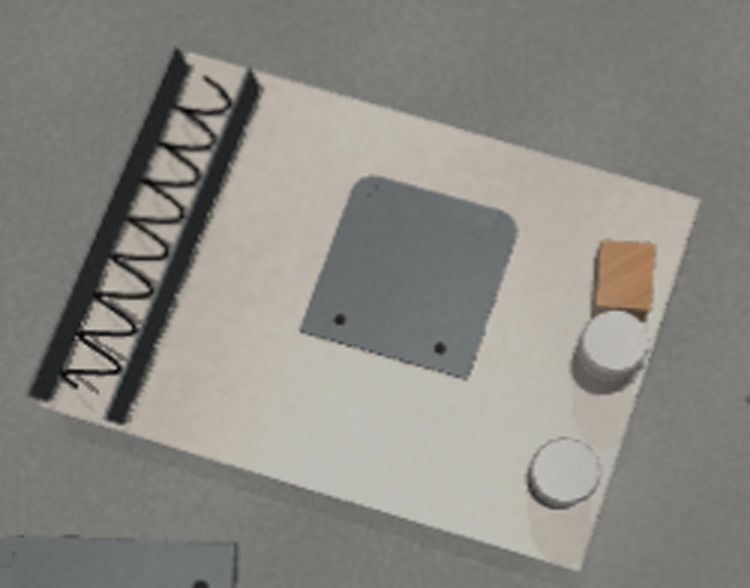

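The crop shows the tray plate with its two black holes at the rear and rounded front corners, skewed a little relative to the tray. The tray dimensions agree too (484 x 357 mm against 480 x 360). Next I'll fit the edges precisely and measure all three plates.

```bash
cat >> h.py <<'E'
def measure(p,i,ee=None,q=None,seed=None,mask=None):
    """plate rect + tray edge from a picture"""
def plate_fit(contour_w, c0, th0):
    from scipy.optimize import least_squares
    pts=contour_w[:,:2]
    def sd(x):
        c,s=np.cos(x[2]),np.sin(x[2]); l=(pts-x[:2])@np.array([[c,-s],[s,c]])
        # rounded front corners: signed distance to box with r=20mm at front, 0 at rear
        r=np.where(l[:,0]>0,.02,.0)
        qx=np.abs(l)-np.array([.08,.075])+r[:,None]
        return np.linalg.norm(np.maximum(qx,0),axis=1)+np.minimum(qx.max(1),0)-r
    s=least_squares(sd,[*c0,th0],loss="soft_l1",f_scale=.002)
    return s.x, np.sqrt(np.mean(sd(s.x)**2))
E
python3 - <<'E'
from bench import env
from h import *
f=np.load("pics/top0.npz");p=f["p"];d=f["d"];i=env.camera_info("top")
np.set_printoptions(precision=4,suppress=True)
g=cv2.cvtColor(p,cv2.COLOR_RGB2GRAY)
# tray bright mask
m=((g>150)*255).astype(np.uint8)
ed=[]
for t in np.linspace(.18,.93,40):
    x0=171+t*172;y0=118+t*53; n=np.array([-53,172])/180.
    s=np.arange(-8,10,.25); X=(x0+n[0]*s).astype(np.float32);Y=(y0+n[1]*s).astype(np.float32)
    v=cv2.remap(g.astype(np.float32),X[None],Y[None],cv2.INTER_LINEAR)[0]
    k=np.argmax(np.convolve(np.diff(v),np.ones(5),'same')); ed.append((X[k],Y[k]))
W=to_plane(ed,i,.06)
vx,vy,cx,cy=cv2.fitLine(W[:,:2].astype(np.float32),cv2.DIST_HUBER,0,1e-4,1e-4)[:,0]
n=np.array([-vy,vx]); n*=np.sign(n[0]); print("edge normal",n,"yaw",np.arctan2(n[1],n[0]),"off",n@[cx,cy],"res",np.std(W[:,:2]@n))
def plate(seed,z,lo,hi):
    ff=np.zeros((422,562),np.uint8); 
    q=cv2.medianBlur(g,3)
    cv2.floodFill(q,ff,seed,255,lo,hi,cv2.FLOODFILL_MASK_ONLY|cv2.FLOODFILL_FIXED_RANGE|(255<<8))
    mm=ff[1:-1,1:-1]; c=max(cv2.findContours(mm,cv2.RETR_EXTERNAL,cv2.CHAIN_APPROX_NONE)[0],key=len)
    return c[:,0],to_plane(c[:,0],i,z)
c,w=plate((247,198),.066,20,25)
print("rect",cv2.minAreaRect(w[:,:2].astype(np.float32)*1000))
x,r=plate_fit(w,w[:,:2].mean(0),np.arctan2(n[1],n[0])); print("plate",x,"rms",r)
for s,z in (((145,333),.06),((412,242),.006)):
    a=np.array([[106,292],[188,292]]) if s[0]<200 else np.array([[415,294],[360,242]])
    P=to_plane(a,i,z); print("other", s, np.linalg.norm(P[1]-P[0]),d[s[1],s[0]])
def W2(l): c_,s_=np.cos(x[2]),np.sin(x[2]); return np.array([x[0]+c_*l[0]-s_*l[1],x[1]+s_*l[0]+c_*l[1]])
for nm,l in (("fl",(.08,.055)),("fr",(.08,-.055)),("rm",(-.08,0))):
    P=W2(l); print(nm,P,"overhang",n@P-n@[cx,cy])
E
```

```text
edge normal [ 0.951  -0.3093] yaw -0.3144146 off 0.67147726 res 0.0005923907653501692
rect ((570.4672241210938, 62.625526428222656), (151.659423828125, 160.8900146484375), 72.54637908935547)
plate [ 0.5707  0.063  -0.303 ] rms 0.0012449513863824336
other (145, 333) 0.20624482763558613 1.0715321
other (412, 242) 0.19896985872725848 1.1310179
fl [0.6635 0.0916] overhang -0.0688539701467632
fr [ 0.6307 -0.0134] overhang -0.0675951559366963
rm [0.4944 0.0868] overhang -0.22821408208951122
```

The tray plate measures 160.9 x 151.7 mm and the two on the bench are about 200 mm wide, so the tray plate is the one meant. The tray's yaw is -0.314 and the plate's front edge is about 68 mm short of the tray's edge. I'll go in behind the rear edge with the fingers open, so there are two contact points.

```bash
python3 - <<'E'
from bench import env
from h import *
np.set_printoptions(precision=4,suppress=True)
a=-.3144; n=np.array([np.cos(a),np.sin(a)]); q=[0,np.cos(a/2),np.sin(a/2),0]
p0=np.array([.4944,.0868])-n*.043
s=env.get_state()
env.servo_line([.129,-.56,.35],v=.2)
env.reach([*p0,.35],q)
env.servo_line([*p0,.13],v=.15)
s=env.get_state(); p,d=env.camera("wrist"); np.savez("pics/w1.npz",p=p,d=d,ee=s["ee_pos"],q=s["tcp_rot"])
cv2.imwrite("pics/w1.png",p[:,:,::-1]); print(s["clock"],s["ee_pos"],s["tcp_rot"],s["ft_force"],s["width"])
E
```

```text
5.1083 [0.4541 0.1002 0.1306] [-0.0002  0.9877 -0.1565  0.0007] [-0.6026 -0.4215  0.4399] 0.08534326291691445
```

View pics/w1.png

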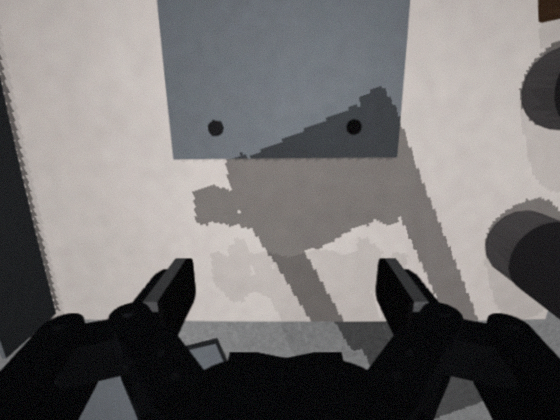

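The wrist view shows the rear edge from (173,159) to (398,157), square to the fingers and centred between them, with clear tray below. I'll check that edge in world coordinates, then feel for the tray top.

```bash
python3 - <<'E'
from bench import env
from h import *
np.set_printoptions(precision=4,suppress=True)
a=-.3144; n=np.array([np.cos(a),np.sin(a)])
f=np.load("pics/w1.npz"); i=env.camera_info("wrist")
P=to_plane([(173,159),(398,157)],i,.066,f["ee"],f["q"]); print(P,P[:,:2]@n-.6715, np.linalg.norm(P[1]-P[0]), P[:,:2].mean(0))
print((P[:,:2].mean(0)-f["ee"][:2])@n)
s=env.get_state(); e=s["ee_pos"]
env.servo_line([*e[:2],.068],v=.12)
h=env.servo_line([*e[:2],.035],v=.02,max_force=4)
s=env.get_state(); print(h,s["ee_pos"],s["ft_force"],s["clock"])
E
```

```text
[[0.5194 0.1598 0.066 ]
 [0.4737 0.0151 0.066 ]] [-0.227  -0.2257] 0.1516849817163089 [0.4965 0.0875]
0.04424394616893724
True [0.4541 0.1002 0.0469] [0.0738 0.177  4.7255] 6.8667
```

The tips meet the tray at TCP z 0.0469, as expected with the tips 13 mm back. I'll lift 2 mm and push most of the way.

```bash
python3 - <<'E'
from bench import env
from h import *
np.set_printoptions(precision=4,suppress=True)
a=-.3144; n=np.array([np.cos(a),np.sin(a)])
e=env.get_state()["ee_pos"]; xy=np.array([.4541,.1002])
env.servo_line([*xy,.0490],v=.03)
env.servo_line([*(xy+n*.025),.0490],v=.05)
print(env.get_state()["ft_force"])
r=env.servo_line([*(xy+n*.080),.0490],v=.04,max_force=15); s=env.get_state();print(r,s["ft_force"],s["ee_pos"])
if not r: r=env.servo_line([*(xy+n*.128),.0490],v=.04,max_force=15)
s=env.get_state(); print(r,s["ft_force"],s["ee_pos"],s["clock"])
for c in ("top","side","wrist"):
    s=env.get_state(); p,d=env.camera(c); np.savez(f"pics/{c}2.npz",p=p,d=d,ee=s["ee_pos"],q=s["tcp_rot"]); cv2.imwrite(f"pics/{c}2.png",p[:,:,::-1])
cv2.imwrite("pics/all2.png",cv2.resize(np.hstack([cv2.imread(f"pics/{c}2.png") for c in("top","side")]),(800,300)))
E
```

```text
[-0.9654 -0.2091 -0.5356]
False [-0.4226  0.1421 -0.135 ] [0.5302 0.0754 0.049 ]
False [ 0.1603  0.0098 -0.2191] [0.5759 0.0606 0.049 ] 10.6417
```

View pics/all2.png

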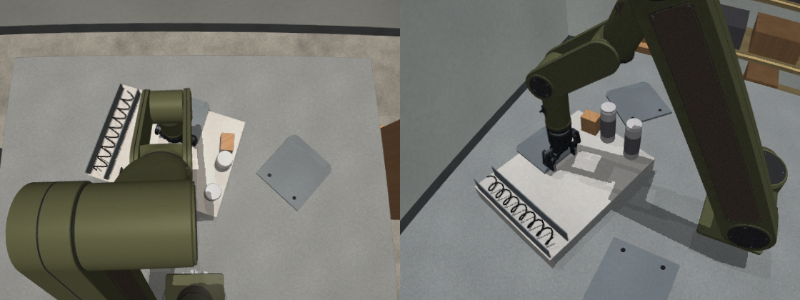

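View pics/wrist2.png

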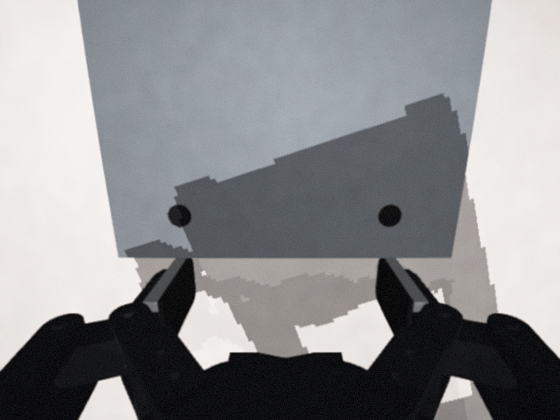

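The wrist view has the rear edge level at row 257, columns 118 to 452, against both fingertips, so the plate has moved. I'll compute the rear edge in world coordinates.

```bash
python3 - <<'E'
from bench import env
from h import *
np.set_printoptions(precision=4,suppress=True)
a=-.3144; n=np.array([np.cos(a),np.sin(a)])
f=np.load("pics/wrist2.npz"); i=env.camera_info("wrist")
P=to_plane([(118,257),(452,257)],i,.066,f["ee"],f["q"]); print(P,P[:,:2]@n-.6715, np.linalg.norm(P[1]-P[0]))
print(P[:,:2]@n-f["ee"][:2]@n, "tcp-edge",f["ee"][:2]@n-.6715)
f=np.load("pics/side2.npz")["p"]; cv2.imwrite("pics/s2c.png",cv2.resize(f[140:290,130:330,::-1],None,fx=4,fy=4,interpolation=cv2.INTER_CUBIC))
E
```

```text
[[ 0.6104  0.1306  0.066 ]
 [ 0.5633 -0.0138  0.066 ]] [-0.1314 -0.1315] 0.1518756035539467
[0.0111 0.011 ] tcp-edge -0.14251972392950685
```

View pics/s2c.png

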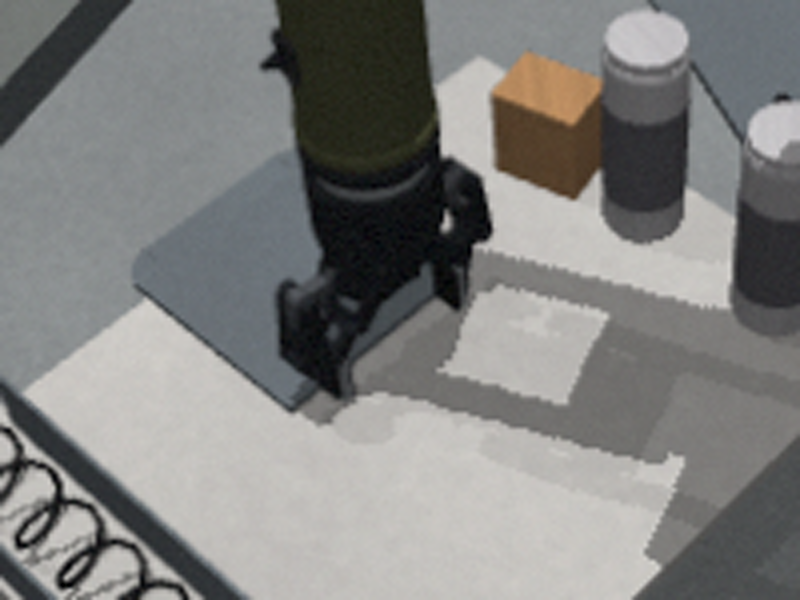

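The contact sits 11 mm ahead of the TCP, as the 22 mm pads imply, so the front edge is now about 28.5 mm over and square. I'll push 11.5 mm more, back off, lift clear, and check from the fixed cameras.

```bash
python3 - <<'E'
from bench import env
from h import *
np.set_printoptions(precision=4,suppress=True)
a=-.3144; n=np.array([np.cos(a),np.sin(a)])
xy=np.array([.4541,.1002])
print(env.servo_line([*(xy+n*.1395),.0490],v=.02,max_force=15))
s=env.get_state(); p,d=env.camera("wrist"); np.savez("pics/w3.npz",p=p,ee=s["ee_pos"],q=s["tcp_rot"])
print(s["ee_pos"], s["ee_pos"][:2]@n+.011-.6715+.16)
env.servo_line([*(xy+n*.09),.0490],v=.06)
env.servo_line([*(xy+n*.06),.35],v=.2)
s=env.get_state(); q=s["tcp_rot"]
j=[-1.419,0.307,1.4,0,1.43,-0.073]
env.reach([.129,-.56,.33],[0,.9936,.1126,0])
env.pause(.3)
for c in ("top","side"):
    p,d=env.camera(c); np.savez(f"pics/{c}4.npz",p=p,d=d); cv2.imwrite(f"pics/{c}4.png",p[:,:,::-1])
s=env.get_state();print(s["clock"],s["ft_force"])
E
python3 - <<'E'
import sys; sys.path.insert(0,'.')
import cv2
t=cv2.imread("pics/top4.png"); cv2.imwrite("pics/t4c.png",cv2.resize(t[100:310,110:360],None,fx=3,fy=2.8,interpolation=cv2.INTER_CUBIC))
E
```

```text
False
[0.5875 0.0569 0.0491] 0.04060432309600645
17.2417 [-0.2536  0.6306  0.0234]
```

View pics/t4c.png

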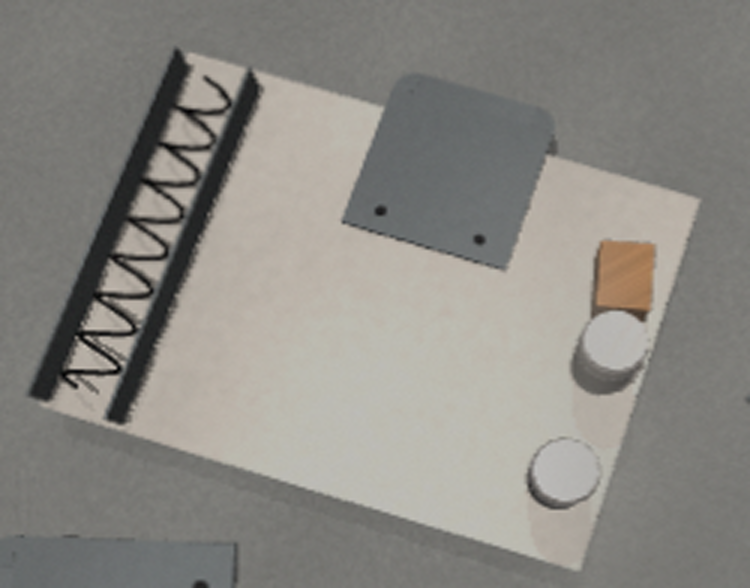

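View pics/side4.png

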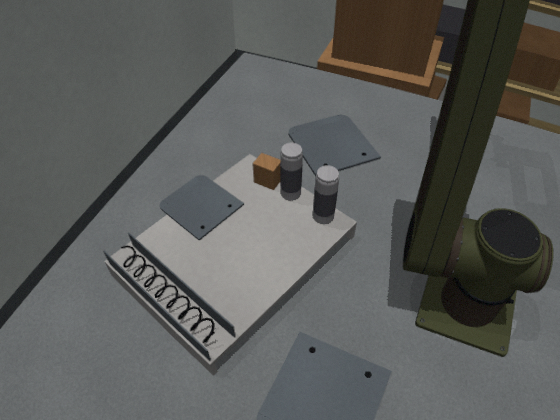

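The plate lies square over the front edge, with its rear edge in the crop from (343,222) to (505,269). The cans and carton haven't changed. Now I'll measure the overhang by fitting the model outline.

```bash
python3 - <<'E'
from bench import env
from h import *
from scipy.optimize import least_squares
np.set_printoptions(precision=4,suppress=True)
a=-.3144; n=np.array([np.cos(a),np.sin(a)]); off=.6715
i=env.camera_info("top"); A=np.load("pics/top0.npz")["p"].astype(int); B=np.load("pics/top4.npz")["p"]
D=np.abs(B.astype(int)-A).max(2); print("cans/carton diff max",D[180:285,285:335].max())
g=cv2.cvtColor(B,cv2.COLOR_RGB2GRAY).astype(np.float32)
# edge search: predicted pose, per-outline-point strongest gradient along normal
x=np.array([.5707,.063,-.3144]); x[:2]+=n*.108
def fit(x):
    c,s=np.cos(x[2]),np.sin(x[2]);M=np.array([[c,-s],[s,c]])
    L=[]
    for t in np.linspace(-.05,.05,25): L.append(((.08,t),(1,0),0))
    for t in np.linspace(-.068,.068,30): L.append(((-.08,t),(-1,0),0))
    for t in np.linspace(-.07,.05,25): L+= [((t,.075),(0,1),1),((t,-.075),(0,-1),1)]
    out=[]
    for l,nn,_ in L:
        ss=np.arange(-.009,.009,.0004); Q=np.array(l)+ss[:,None]*np.array(nn)
        W=np.c_[Q@M.T+x[:2],np.full(len(ss),.066)]; u=project(W,i).astype(np.float32)
        v=cv2.remap(g,u[None,:,0],u[None,:,1],cv2.INTER_LINEAR)[0]; gr=np.convolve(np.diff(v),np.ones(4),'same')[6:-6]
        k=np.argmax(np.abs(gr))
        if abs(gr[k])>6: out.append((W[k+6,:2],nn,l))
    P=np.array([o[0] for o in out]);N=np.array([o[1] for o in out])
    f=lambda y:((( P-y[:2])@np.array([[np.cos(y[2]),-np.sin(y[2])],[np.sin(y[2]),np.cos(y[2])]])*N).sum(1)-np.where(N[:,0]!=0,.08,.075))
    r=least_squares(f,x,loss="soft_l1",f_scale=.0007)
    m=N[:,0]; print(len(out),"res front",np.median(f(r.x)[m>0]) if (m>0).any() else None,"rear",np.median(f(r.x)[m<0]))
    return r.x
for _ in range(3): x=fit(x)
c,s=np.cos(x[2]),np.sin(x[2])
for l in((.08,.055),(.08,-.055)): print(x,"overhang",n@(x[:2]+np.array([c*l[0]-s*l[1],s*l[0]+c*l[1]]))-off)
d=np.load("pics/top4.npz")["d"]; print("px fl/fr",project([[*(x[:2]+np.array([c*.08-s*t,s*.08+c*t])),.066] for t in(.055,-.055)],i))
e,M=cam_pose(i)
# plate flatness from depth
pts=[]
for lx in np.linspace(-.07,.07,8):
  for ly in np.linspace(-.06,.06,8):
    u=project([[*(x[:2]+np.array([c*lx-s*ly,s*lx+c*ly])),.066]],i)[0]; dd=d[int(round(u[1])),int(round(u[0]))]
    if dd>0:
      w=cv2.undistortPoints(u.reshape(1,1,2),i["intrinsics"],np.array([i["k1"],0,0,0.]))[0,0]; pts.append(e+M@(np.r_[w,1]*dd))
pts=np.array(pts); co=np.linalg.lstsq(np.c_[pts[:,:2],np.ones(len(pts))],pts[:,2],rcond=None)[0]; print("tilt",co[:2],"z mean",pts[:,2].mean())
# same for wrist rear edge
w=np.load("pics/w3.npz"); cv2.imwrite("pics/w3.png",w["p"][:,:,::-1])
E
```

```text
cans/carton diff max 6
83 res front 0.0015141943962515142 rear 8.493322656331209e-05
82 res front 0.0014504004068174037 rear 0.00014866909361864467
82 res front 0.0014671074948881951 rear 3.3825046203757314e-05
[ 0.6719  0.0292 -0.3169] overhang 0.0385385333223246
[ 0.6719  0.0292 -0.3169] overhang 0.03826731619225232
px fl/fr [[250.1376 126.4656]
 [289.3684 138.5364]]
tilt [0.0088 0.0081] z mean 0.06614653329889703
```

```bash
python3 - <<'E'
from bench import env
env.finish_job(); print(env.get_state()["clock"])
E
```

```text
the job is handed in; nothing more can be done
the job is handed in; nothing more can be done
```

I pushed the divider squarely over the tray's front edge with the two open fingertips. Then I backed off, moved the arm clear and handed the job in, with the robot clock at about 17 s.

Last checks before handing in:
- **Overhang:** a top-camera outline fit put the front edge's two ends at 38.5 mm (left) and 38.3 mm (right). That fit left the front-edge points about 1.5 mm further out (about 40 mm). The arm's own position gave 40.6 mm. These disagree by up to about 2 mm, all well inside 30 to 50 mm.
- **Lying flat:** depth readings put the top face at z = 66.1 mm (66 mm expected), with an apparent tilt of about 0.012 rad.
- **Cans and carton:** the before and after top pictures show no visible change around them.
- **Contact:** the arm was well clear of everything.

No check failed.

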